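# Take the burnisher from the tool case to its rest

### The job

Open the lid of the wooden tool case fully, until it lies back on its stop by itself. Draw the flat wooden burnisher by its free end out from under the deck inside the case, set it down clear of the deck and let go, then take it by its middle and lay it flat and centred in the two notches of the wooden tool rest. Leave the lid open and do not disturb the wax tin, the strop block or the thread cone.

Things in the scene. Friction and masses are not known exactly. Their poses are not given: they have to be found in the camera images.
- case: low brown wooden tool case, fixed to the bench, 140 (x) x 300 (y) x 54 mm without lid. Origin: centre of its underside; x to the hinge side (back), y along its length, z up. Walls 8 mm; inside 124 x 284 mm, inner floor at z = 8 mm, rim at z = 54 mm. Empty inside except for the pale deck at its +y end (see pocket_mouth)
- lid (a joint): angle of the case's lid: 0 shut, grows as it is lifted, 1.83 rad is its stop, leaning back past upright. Lid 146 x 306 x 10 mm, 0.35 kg, turns on its back edge; left before upright it falls shut, past about 1.65 it falls back to the stop
- lid_pull (a point): centre of the brass pull at the middle of the lid's front edge, moves with the lid: a crossbar 14 mm thick, 20 mm long along the case's y, on a stem 10 mm wide; 28 mm out from the lid's edge, 174 mm from the hinge axis, 60 mm above the bench when shut. Pinched from above at its two end faces it turns between the fingers as the lid swings
- lid_hinge (a point): point on the lid's hinge axis at its middle, at x = +72 mm, z = 55 mm in the case's frame; the axis lies along the case's y
- pocket_mouth (a point): middle of the mouth of the pocket under the pale deck, on the inner floor: x = 0, y = +67, z = 8 mm in the case's frame. The deck covers the inside from y = +67 to the end wall at y = +142 mm; underside z = 33, top z = 41 mm. The pocket is 52 mm wide in x, open towards -y
- burnisher: flat pale wooden stick, 38 (x) x 113 (y) x 17 (z) mm, lying flat. Origin: centre of its underside; y along its length. At the start it lies in the case's pocket, roughly along the case's y, with 36 to 60 mm of its -y end out from under the deck (hidden until the lid is open)
- rest: wooden tool rest, fixed: dark base 84 (x) x 150 (y) x 10 mm, two pale notched blocks 20 mm long centred at y = +45 and -45 mm (70 mm free between them for the fingers). Origin: centre of its underside. Notches: 48 mm wide in x, centred, floor at z = 30 mm, 11 mm side walls up to z = 53 mm. The burnisher lies along y, either way round, its underside at z = 30 mm
- wax: bystander: round tin of pale wax, 62 mm across, 19 mm high; origin at the centre of its underside
- strop: bystander: dark strop block, 30 x 95 x 14 mm; origin at the centre of its underside
- cone: bystander: cream thread cone standing upright, 52 mm across, 95 mm high; origin at the centre of its underside

How it is judged:
On the way, in this order (a step that is already met when the one before it is completed fails the run):
1. the lid lies back on its stop, let go (value of joint lid above 1.77 rad and contact force between the fingers and case below 0.2 N), for 0.2 s.
2. the burnisher has been drawn out clear of the deck, set down flat and let go (horizontal distance between burnisher and pocket_mouth above 0.053 m and angle between burnisher's own z axis and vertical below 0.15 rad and linear speed of burnisher below 0.02 m/s and horizontal distance between burnisher and rest above 0.06 m and height (world z) of burnisher below 0.015 m and contact force between the fingers and burnisher below 0.05 N), for 0.2 s.
At the end, for the whole second after the job is handed in: The lid stands open on its stop (above 1.77 rad). The burnisher lies at rest on the floors of both notches of the tool rest, flat (within 0.08 rad) and lengthwise, its middle within 12 mm of the rest's middle along its length and within the notches across it, let go (value of joint lid above 1.77 rad and x of burnisher in the frame of rest between -0.008 and 0.008 m and y of burnisher in the frame of rest between -0.012 and 0.012 m and z of burnisher in the frame of rest between 0.027 and 0.034 m and angle between burnisher's own z axis and vertical below 0.08 rad and angle between the y axis of burnisher and the y axis of rest, either way round below 0.2 rad and linear speed of burnisher below 0.01 m/s and contact force between the fingers and burnisher below 0.05 N); the robot touches nothing.
It fails at once if the wax tin, strop block or thread cone was moved by more than 25 mm or the cone tipped (distance of any of wax, strop, cone from where it was at the start of the episode above 0.025 m or angle between cone's own z axis and vertical above 0.5 rad).
It also fails if it takes over 67 s, if anything falls off the work surface, if the arm or the gripper's body presses on something with over 40 N, if the wrist force passes 120 N, or if a joint passes its speed limit or range.

### The arm

A 6-joint arm with a two-finger parallel gripper is mounted at the origin on a cart in front of the work surface, level with it; the furniture and walls round the work are solid. World frame = base frame: x ahead of the robot, y to its left, z up, the work surface at z = 0. Lengths are in m, angles in rad, forces in N, time in s.
With the tool pointing down it reaches from about 0.3 to 0.95 m from the base axis. Payload 3.1 kg.
Tool frame: the origin (TCP) lies on the centre line of the jaws, within the pads' length; the fingertips stand 11 mm ahead of it and the grasp point (between the pads) lies 8 mm behind it; z points along the fingers, y is the direction in which the jaws open and shut (so a half turn about z gives the same grasp; the last joint's range is limited). The gripper opens to 85 mm and grips with 20 to 120 N. Pads are 22 mm wide; open, the fingers measure 114 mm over their backs; the gripper's body (76 mm by 85 mm) begins 54 mm behind the grasp point. The pads swing forward as they close: fully open they stand 13 mm farther back than shut.
Start: joints at [-1.288, 0.308, 1.634, -0, 1.2, -0.07], TCP at [0.216, -0.587, 0.242] pointing down, gripper open.
Joint ranges: [-3.06, 3.06], [-0.79, 1.96], [0.05, 2.63], [-1.19, 4.34], [0.05, 2.64], [-2.94, 2.94]. Speed limits (rad/s): [2.79, 2.79, 3.14, 3.14, 3.14, 3.14].

### API

Orientations are given as a unit quaternion [w, x, y, z].
In Python, from rig import r gives the robot as it stands.
- The arm moves only by the tool move_arm, never from a script. Its argument "moves" is a list of rows, each a list of 3 entries, a list of its own where there are three numbers: the shift along the world's x, y, z in cm, then the turn, a rotation vector about the world's x, y, z in rad, then the opening in per cent of the stroke, from 0 (shut) to 100 (fully open). In form: [[[x, y, z], [wx, wy, wz], hand], ...]. A call has 1 to 8 rows; each row is the pose to reach, as a shift and turn from the pose commanded when the call began; what a row does not reach only later rows make up. A row lasts 1/10 s, in which the tool goes at most 50 mm and 8.59 degrees, less where a joint would pass 70% of its speed; a pose out of reach is approached as far as the arm can. A call with a gripper value outside its range is refused whole. The fingers move at their own pace and stop on an object; the grip force is fixed at half the most. Time passes only in rows, so rows that repeat a pose let the fingers close. It gives the time, the measured TCP pose, the force and the opening at its end, in the units of the state.
- r.state(): the state, without advancing time (a new reading comes with each control period).
- r.snapshot(name): name is "scene" or "top" or "wrist"; returns the picture (384x512x3 uint8, red, green, blue); there is no depth.
- r.camera_params(name): a dict with "vfov" (degrees; the focal length in pixels is half the picture's height over the tangent of half this angle, whatever the lens; pixels are square), "cx", "cy" (the principal point, pixels), "origin" and "rotation" of the camera in the world; the wrist camera has in their place "mount" (4x4, takes a point from camera to tool coordinates, whose origin is the TCP and whose axes are the flange's). Camera axes: x right, y down, z forward; pixel columns grow to the right and rows downward; lengths in m; the calibration is good to about 2 mm. A picture is of the moment at which its call begins: read the wrist's pose just before it. camera_params takes no time and is no camera call.
- r.sign_off(): hands the job in, once; it reports no verdict.
The state is a dict: "time_s": time; "joint_positions": joint angles; "joint_velocities": joint speeds; "joint_efforts": joint torques, N m; "ee_pos": TCP position; "tool_rot": TCP orientation; "contact_force": force on the tool from outside, world axes, zero at the start; "torque": the same for the moment, N m; "width": finger opening in m.
Only numpy, scipy, OpenCV 4.12 (cv2) and the standard library are available. Lean on these libraries where they do the work, as an engineer would, in place of code of your own. Each camera call takes 0.05 s, during which the arm holds its last target. There are 200 camera calls.

## Working session

There is one attempt and no reset: what is moved stays moved. The work goes in short steps, Python scripts to look and compute and a tool call to move; the robot and the scene stay as the last step left them, time stands still between calls to the robot, and variables do not carry over. Pictures are saved under pics/ and viewed, about 8 in all and at most 12, crops included, and the job is handed in when it is done.

Besides the shell and the picture viewer there is one more tool, called after "Call:" as name(argument=value, ...) on one line, values as JSON. move_arm: Moves the arm, as the interface text tells. Its arguments: {"type":"object","properties":{"moves":{"type":"array","items":{"type":"array"}}},"required":["moves"]}

```bash
mkdir -p pics; ls; python3 - <<'E'
from rig import r
import cv2,numpy as np
s=r.state();print({k:np.round(v,3).tolist() for k,v in s.items()})
a=r.snapshot("scene");b=r.snapshot("top")
for n in("scene","top","wrist"):print(n,r.camera_params(n))
cv2.imwrite("pics/s0.png",a[:,:,::-1]);cv2.imwrite("pics/t0.png",cv2.resize(b[:,:,::-1],(768,576)))
E
```

```text
pics
{'time_s': 0.0, 'joint_positions': [-1.288, 0.309, 1.635, 0.0, 1.2, -0.07], 'joint_velocities': [-0.001, 0.001, 0.0, -0.001, -0.001, 0.0], 'joint_efforts': [0.001, -41.525, -27.666, 0.0, 0.01, -0.0], 'ee_pos': [0.216, -0.586, 0.241], 'tool_rot': [-0.001, 0.984, 0.175, -0.0], 'contact_force': [-0.168, -0.076, 0.764], 'torque': [0.02, -0.05, 0.023], 'width': 0.085}
scene {'vfov': 47.53790998712543, 'cx': 253.965605919983, 'cy': 195.3385555775623, 'origin': array([-0.08744439,  0.50234078,  0.98728237]), 'rotation': array([ 0.15838184, -0.47240843,  0.82027705, -0.28087548])}
top {'vfov': 45.43670357250189, 'cx': 259.3450234965477, 'cy': 195.7910696143345, 'origin': array([0.26865996, 0.14494015, 1.42391495]), 'rotation': array([ 0.07321816, -0.67418768,  0.7307171 , -0.07850225])}
wrist {'vfov': 59.64933652528924, 'cx': 256.77807997848356, 'cy': 186.11535267242223, 'mount': array([[-1.29163444e-05, -9.53551990e-01, -3.01228488e-01,
         7.60855577e-02],
       [ 9.99999453e-01, -3.27273768e-04,  9.93120597e-04,
        -1.52580099e-03],
       [-1.04557630e-03, -3.01228310e-01,  9.53551473e-01,
        -1.30832402e-01],
       [ 0.00000000e+00,  0.00000000e+00,  0.00000000e+00,
         1.00000000e+00]])}
```

View pics/t0.png

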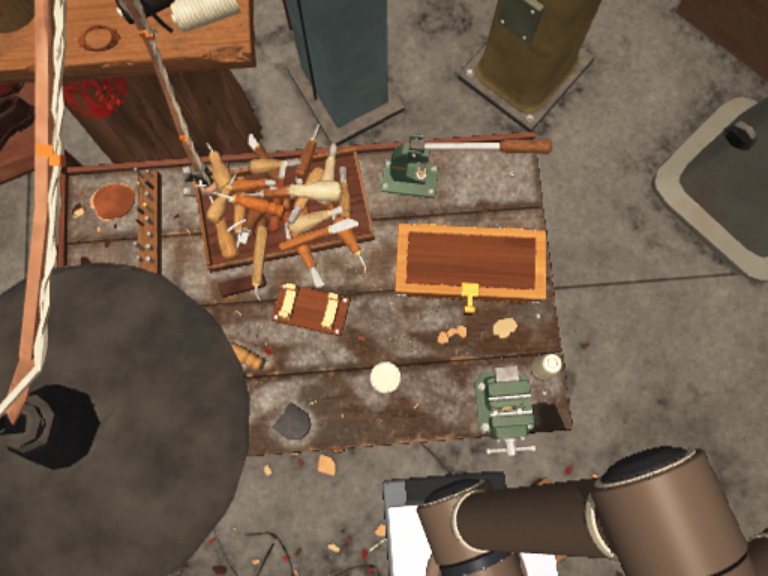

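View pics/s0.png

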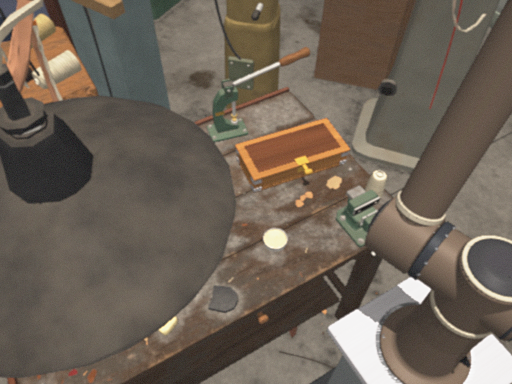

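The top view shows the case with its orange-rimmed lid at about (472,262), the brass pull at (470,297), the rest at (312,309), the wax at (385,377), the cone at (548,366) and the strop at about (240,287). The scene view shows the case and the pull at (304,166), with the lamp hiding the rest.

```bash
cat > h.py <<'E'
from rig import r
import cv2,numpy as np
from scipy.spatial.transform import Rotation as R
def q(w): return R.from_quat(np.roll(w,-1))
def cam(n,s=None):
    p=r.camera_params(n); f=192/np.tan(np.radians(p["vfov"]/2))
    if n=="wrist":
        s=s or r.state(); T=np.eye(4);T[:3,:3]=q(s["tool_rot"]).as_matrix();T[:3,3]=s["ee_pos"]
        M=T@p["mount"]; return f,p["cx"],p["cy"],M[:3,3],M[:3,:3]
    return f,p["cx"],p["cy"],np.array(p["origin"]),q(p["rotation"]).as_matrix()
def ray(c,u):
    f,cx,cy,o,Rm=c; d=Rm@np.array([(u[0]-cx)/f,(u[1]-cy)/f,1]); return o,d/np.linalg.norm(d)
def plane(c,u,z):
    o,d=ray(c,u); return o+d*(z-o[2])/d[2]
def proj(c,p):
    f,cx,cy,o,Rm=c; v=Rm.T@(np.array(p)-o); return np.array([cx+f*v[0]/v[2],cy+f*v[1]/v[2]])
def tri(c1,u1,c2,u2):
    (a,d),(b,e)=ray(c1,u1),ray(c2,u2)
    t=np.linalg.lstsq(np.c_[d,-e],b-a,rcond=None)[0]; p,k=a+t[0]*d,b+t[1]*e
    return (p+k)/2,np.linalg.norm(p-k)
def mask(im,lo,hi): return cv2.inRange(cv2.cvtColor(im,cv2.COLOR_RGB2HSV),lo,hi)
def blobs(m,amin=20):
    cs=cv2.findContours(m,cv2.RETR_EXTERNAL,cv2.CHAIN_APPROX_NONE)[0]
    return sorted([c for c in cs if cv2.contourArea(c)>amin],key=cv2.contourArea,reverse=True)
E
python3 - <<'E'
from h import *
ct,cs=cam("top"),cam("scene")
a=cv2.cvtColor(cv2.imread("pics/s0.png"),cv2.COLOR_BGR2RGB);b=r.snapshot("top")
for n,im in(("top",b),("scene",a)):
    print(n)
    for nm,lo,hi in(("yel",(22,140,130),(32,255,255)),("orange",(10,130,120),(21,255,255)),("pale",(20,30,170),(34,140,255))):
        for c in blobs(mask(im,lo,hi),12)[:9]:
            q4=cv2.minAreaRect(c);M=c.reshape(-1,2)
            print(nm,int(cv2.contourArea(c)),np.round(q4[0],1),np.round(q4[1],1),round(q4[2]),np.round(plane(cam(n),q4[0],.03),3))
for u in ((470/1.5,297/1.5),):print(plane(ct,u,.06))
c=[cv2.resize(b[135:260,140:390],(800,400),interpolation=cv2.INTER_CUBIC)]
cv2.imwrite("pics/t1.png",c[0][:,:,::-1])
E
```

```text
top
yel 76 [313. 196.] [14. 10.] 90 [ 0.558 -0.044  0.03 ]
orange 4447 [313.6 179.1] [100.4  58.1] 2 [ 0.612 -0.052  0.03 ]
orange 2358 [ 21.6 130.3] [260.4  38.4] 88 [0.849 0.867 0.03 ]
orange 1900 [72.3 22. ] [57.6 44.2] 1 [1.225 0.707 0.03 ]
orange 1514 [132.3  21.5] [40.2 67.6] 87 [1.211 0.503 0.03 ]
orange 1090 [163.6 125.1] [53.8 56.8] 83 [0.83  0.411 0.03 ]
orange 680 [ 97.5 147. ] [68. 13.] 90 [0.773 0.623 0.03 ]
orange 586 [224.3 146. ] [50.8 93.6] 34 [0.743 0.221 0.03 ]
orange 348 [146.7 151.8] [41.2 15.4] 77 [0.744 0.467 0.03 ]
orange 269 [166.7 173.3] [32.1 49.6] 49 [0.668 0.407 0.03 ]
pale 396 [ 27.4 194.4] [ 20.1 167.4] 13 [0.635 0.842 0.03 ]
pale 261 [256.6 251.2] [19. 19.] 18 [0.402 0.144 0.03 ]
pale 237 [130.5   3.2] [15.7 35.3] 69 [1.281 0.508 0.03 ]
pale 152 [38. 39.] [ 5.2 78. ] 1 [1.17  0.821 0.03 ]
pale 151 [210.  126.7] [ 7.5 31.9] 86 [0.812 0.262 0.03 ]
pale 81 [219.7 208.8] [ 6.2 18.3] 16 [0.541 0.248 0.03 ]
pale 80 [191.6 202.2] [ 6.6 18.4] 20 [0.569 0.333 0.03 ]
pale 37 [39.1 76.5] [ 3.3 29. ] 8 [1.033 0.814 0.03 ]
pale 21 [398.7 355.1] [29.5  3.8] 66 [ 0.0
[... 464 characters left out ...]
 [ 3.8 39.2] 72 [0.554 0.032 0.03 ]
orange 42 [ 91.2 375.6] [ 5.7 13. ] 18 [0.306 0.663 0.03 ]
orange 29 [262.7 317.7] [4.8 8.5] 68 [0.233 0.286 0.03 ]
pale 360 [61.1 63.3] [16.8 29.7] 59 [1.413 0.426 0.03 ]
pale 327 [275.1 238.2] [22.5 19.3] 18 [0.4   0.149 0.03 ]
pale 321 [486.5 268. ] [66. 49.] 90 [ 0.065 -0.256  0.03 ]
pale 135 [40.6 22.3] [13.9 17.8] 52 [1.721 0.424 0.03 ]
pale 129 [168.8 325.3] [ 8.5 21.9] 45 [0.324 0.478 0.03 ]
pale 127 [18.2 12.3] [ 5.6 48. ] 53 [1.841 0.484 0.03 ]
pale 119 [377. 180.] [13.4 18.8] 27 [ 0.42  -0.206  0.03 ]
pale 46 [38.3 75.7] [15.  8.] 76 [1.382 0.514 0.03 ]
pale 43 [366.5 150.5] [9. 9.] 90 [ 0.525 -0.254  0.03 ]
[ 0.54575968 -0.04047977  0.06      ]
```

View pics/t1.png

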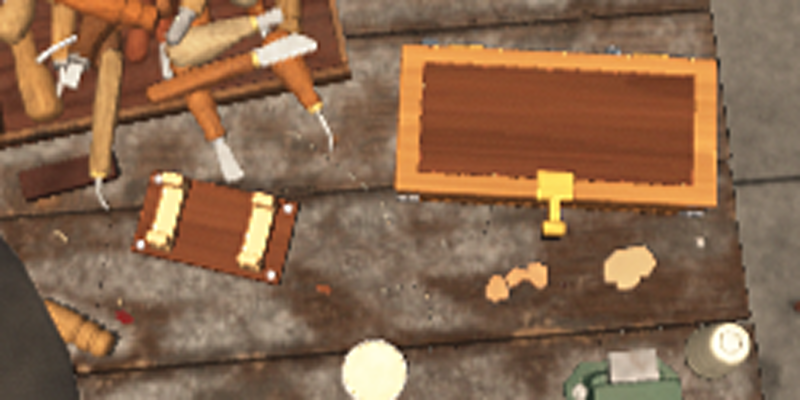

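The crop (×3.2, offset (140,135)) shows the lid corners at (405,46), (717,60), (717,207) and (397,190), the crossbar at (553,230), the rest's pale blocks at (165,210) and (257,230), and the strop at (68,178).

```bash
python3 - <<'E'
from h import *
ct=cam("top")
f=lambda u:(u[0]/3.2+140,u[1]/3.2+135)
C=[plane(ct,f(u),.064) for u in((405,46),(717,60),(717,207),(397,190))]
print(np.round(C,4).tolist())
C=np.array(C);print("len",np.linalg.norm(C[0]-C[1]),np.linalg.norm(C[2]-C[3]),np.linalg.norm(C[1]-C[2]),np.linalg.norm(C[0]-C[3]),"c",C.mean(0))
print("yaw of y axis",np.degrees(np.arctan2(*((C[0]-C[1]+C[3]-C[2])[[1,0]]))))
print("pull",plane(ct,f((553,230)),.067))
b=[plane(ct,f(u),.053) for u in((165,210),(257,230))];print("rest blocks",b)
print("cone",plane(ct,f((728,341)),.095),"wax",plane(ct,f((375,371)),.019),"vise",plane(ct,f((632,362)),.08),"strop",plane(ct,f((68,178)),.014))
E
```

```text
[[0.7102, 0.0885, 0.064], [0.6717, -0.2112, 0.064], [0.5274, -0.1925, 0.064], [0.5682, 0.108, 0.064]]
len 0.3022088201591781 0.3033149142102578 0.14550919523736597 0.14329941804771246 c [ 0.61935214 -0.0518081   0.064     ]
yaw of y axis 82.47796410709944
pull [ 0.51726979 -0.03508681  0.067     ]
rest blocks [array([0.56894417, 0.33000349, 0.053     ]), array([0.54248371, 0.24369755, 0.053     ])]
cone [ 0.39740729 -0.17878329  0.095     ] wax [0.40336012 0.14233862 0.019     ] vise [ 0.38681565 -0.09245082  0.08      ] strop [0.61738877 0.42905821 0.014     ]
```

Call:
move_arm(moves=[[[3,6,1],[0,0,-0.07],100],[[7,13,1],[0,0,-0.14],100],[[11,20,1],[0,0,-0.21],100],[[15,27,1],[0,0,-0.28],100],[[19,34,1],[0,0,-0.35],100],[[23,42,1],[0,0,-0.42],100],[[26,49,1],[0,0,-0.48],100],[[30,55,1],[0,0,-0.483],100]])

```text
time_s: 0.95
ee_pos: [0.4073, -0.2338, 0.252]
tool_rot: [-0.0, 0.998, -0.066, 0.0]
contact_force: [0.6, 0.5, -0.5]
width: 0.085
```

```bash
python3 - <<'E'
from h import *
s=r.state();print(s["time_s"],s["ee_pos"],s["tool_rot"],np.abs(s["joint_velocities"]).max())
E
```

```text
0.95 [ 0.40728346 -0.23381494  0.25196975] [-1.55383395e-05  9.97833122e-01 -6.57955755e-02  4.91996834e-05] 1.0523287332458757
```

Call:
move_arm(moves=[[[4,5,0],[0,0,0],100],[[7,10,0],[0,0,0],100],[[10,15,0],[0,0,0],100],[[11,19,0],[0,0,0],100],[[11,19,0],[0,0,0],100],[[11,19,0],[0,0,0],100]])

```text
time_s: 1.55
ee_pos: [0.5176, -0.0429, 0.2518]
tool_rot: [-0.0, 0.998, -0.063, -0.0]
contact_force: [-0.7, -0.5, -0.0]
width: 0.0854
```

```bash
python3 - <<'E'
from h import *
s=r.state();print(s["time_s"],s["ee_pos"],s["tool_rot"],np.abs(s["joint_velocities"]).max())
w=r.snapshot("wrist");t=r.snapshot("top");np.savez("w1.npz",w=w,t=t,p=s["ee_pos"],q=s["tool_rot"])
cv2.imwrite("pics/w1.png",w[:,:,::-1])
c=cam("wrist",s)
for z in (.064,):
    print([np.round(proj(c,p),0).tolist() for p in ([.517,-.035,.06],[0.5274,-.1925,.064],[.5682,.108,.064])])
for cc in blobs(mask(w,(22,140,130),(32,255,255)),40)[:4]:
    a=cv2.minAreaRect(cc);print(cv2.contourArea(cc),a)
E
```

```text
1.55 [ 0.51756551 -0.04294975  0.25175492] [-4.06971655e-04  9.98031358e-01 -6.27154081e-02 -1.42950248e-04] 0.05827234666232485
[[250.0, 162.0], [413.0, 132.0], [93.0, 129.0]]
```

View pics/w1.png

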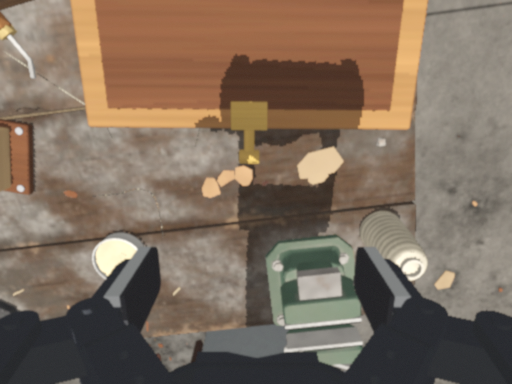

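The wrist view shows the crossbar at about (249,157), spanning columns 239–260. The lid's front corners are at (89,127) and (411,130), close to the predicted positions.

```bash
python3 - <<'E'
from h import *
d=np.load("w1.npz");s=dict(ee_pos=d["p"],tool_rot=d["q"])
c=cam("wrist",s);ct=cam("top")
for n,u,v in(("pull",(249,157),(312.8,206.9)),("BR",(411,130),(364.06,199.7)),("BL",(89,127),(264.06,194.4))):
    p,e=tri(c,u,ct,v);print(n,np.round(p,4),round(e,4), plane(c,u,.064).round(4))
# refine: bar mask darker yellow in wrist
m=mask(d["w"],(20,120,60),(32,255,255));m[:, :200]=0;m[:,300:]=0;m[145:]*=1;m[168:]=0
for k in range(96,168,4):
    x=np.where(m[k])[0]; print(k,x.min() if len(x) else 0,x.max() if len(x) else 0)
y=np.array([c for c in(0,)])
a,b=plane(c,(89,127),.064),plane(c,(411,130),.064);v=a-b;print("yaw y",np.degrees(np.arctan2(v[1],v[0])),np.linalg.norm(v))
E
```

```text
pull [ 0.5203 -0.0358  0.053 ] 0.0024 [ 0.5232 -0.0353  0.064 ]
BR [ 0.5286 -0.194   0.0573] 0.0003 [ 0.5298 -0.191   0.064 ]
BL [0.5693 0.1089 0.0658] 0.0036 [0.5708 0.1109 0.064 ]
96 0 0
100 0 0
104 232 265
108 232 266
112 232 266
116 231 266
120 232 265
124 232 266
128 232 266
132 245 253
136 245 253
140 245 253
144 245 253
148 245 252
152 239 258
156 240 258
160 240 258
164 0 0
yaw y 82.27536378299992 0.30462993294915464
```

Call:
move_arm(moves=[[[0.4,0.7,-4],[0,0,-0.01],60],[[0.4,0.7,-8],[0,0,-0.01],60],[[0.4,0.7,-12],[0,0,-0.01],60],[[0.4,0.7,-16],[0,0,-0.01],60],[[0.4,0.7,-18],[0,0,-0.01],60],[[0.4,0.7,-20],[0,0,-0.01],60],[[0.4,0.7,-20],[0,0,-0.01],60]])

```text
time_s: 2.35
ee_pos: [0.5175, -0.04, 0.0491]
tool_rot: [-0.0, 0.997, -0.071, -0.004]
contact_force: [-0.9, -0.2, 0.3]
width: 0.0513
```

Call:
move_arm(moves=[[[0,0,0],[0,0,0],0],[[0,0,0],[0,0,0],0],[[0,0,0],[0,0,0],0],[[0,0,0],[0,0,0],0],[[0,0,0],[0,0,0],0]])

```text
time_s: 2.85
ee_pos: [0.5222, -0.0355, 0.0537]
tool_rot: [-0.003, 0.997, -0.072, 0.001]
contact_force: [1.9, 12.7, -0.6]
width: 0.0185
```

```bash
python3 - <<'E'
import numpy as np
u=np.array([.991,-.135]);f=.029;L=17.4
P=lambda t:np.r_[u*L*(np.cos(f)-np.cos(t+f)),L*(np.sin(t+f)-np.sin(f))]
th=np.r_[.03,np.linspace(.09,1.78,23)]
for k in range(0,24,8):
    b=P(th[k-1]) if k else 0
    print(np.round(th[k:k+8],2).tolist(),[[np.round(P(t)-b,1).tolist(),[0,0,0],0] for t in th[k:k+8]])
E
```

```text
[0.03, 0.09, 0.17, 0.24, 0.32, 0.4, 0.47, 0.55] [[[0.0, -0.0, 0.5], [0, 0, 0], 0], [[0.1, -0.0, 1.6], [0, 0, 0], 0], [[0.3, -0.0, 2.9], [0, 0, 0], 0], [[0.6, -0.1, 4.2], [0, 0, 0], 0], [[1.0, -0.1, 5.5], [0, 0, 0], 0], [[1.5, -0.2, 6.7], [0, 0, 0], 0], [[2.1, -0.3, 7.9], [0, 0, 0], 0], [[2.8, -0.4, 9.0], [0, 0, 0], 0]]
[0.63, 0.7, 0.78, 0.86, 0.94, 1.01, 1.09, 1.17] [[[0.8, -0.1, 1.1], [0, 0, 0], 0], [[1.6, -0.2, 2.1], [0, 0, 0], 0], [[2.5, -0.3, 3.1], [0, 0, 0], 0], [[3.5, -0.5, 4.0], [0, 0, 0], 0], [[4.6, -0.6, 4.8], [0, 0, 0], 0], [[5.7, -0.8, 5.5], [0, 0, 0], 0], [[6.9, -0.9, 6.1], [0, 0, 0], 0], [[8.1, -1.1, 6.6], [0, 0, 0], 0]]
[1.24, 1.32, 1.4, 1.47, 1.55, 1.63, 1.7, 1.78] [[[1.2, -0.2, 0.4], [0, 0, 0], 0], [[2.5, -0.3, 0.8], [0, 0, 0], 0], [[3.8, -0.5, 1.0], [0, 0, 0], 0], [[5.1, -0.7, 1.2], [0, 0, 0], 0], [[6.5, -0.9, 1.2], [0, 0, 0], 0], [[7.8, -1.1, 1.2], [0, 0, 0], 0], [[9.1, -1.2, 1.0], [0, 0, 0], 0], [[10.4, -1.4, 0.7], [0, 0, 0], 0]]
```

Call:
move_arm(moves=[[[0.0,0.0,0.5],[0,0,0],0],[[0.1,0.0,1.6],[0,0,0],0],[[0.3,0.0,2.9],[0,0,0],0],[[0.6,-0.1,4.2],[0,0,0],0],[[1.0,-0.1,5.5],[0,0,0],0],[[1.5,-0.2,6.7],[0,0,0],0],[[2.1,-0.3,7.9],[0,0,0],0],[[2.8,-0.4,9.0],[0,0,0],0]])

```text
time_s: 3.65
ee_pos: [0.5496, -0.0392, 0.1433]
tool_rot: [-0.004, 0.997, -0.071, 0.001]
contact_force: [4.4, 10.7, -5.3]
width: 0.0185
```

Call:
move_arm(moves=[[[0.8,-0.1,1.1],[0,0,0],0],[[1.6,-0.2,2.1],[0,0,0],0],[[2.5,-0.3,3.1],[0,0,0],0],[[3.5,-0.5,4.0],[0,0,0],0],[[4.6,-0.6,4.8],[0,0,0],0],[[5.7,-0.8,5.5],[0,0,0],0],[[6.9,-0.9,6.1],[0,0,0],0],[[8.1,-1.1,6.6],[0,0,0],0]])

```text
time_s: 4.45
ee_pos: [0.6283, -0.0498, 0.2096]
tool_rot: [-0.004, 0.998, -0.07, -0.002]
contact_force: [-1.0, 9.4, 1.3]
width: 0.0184
```

Call:
move_arm(moves=[[[1.2,-0.2,0.4],[0,0,0],0],[[2.5,-0.3,0.8],[0,0,0],0],[[3.8,-0.5,1.0],[0,0,0],0],[[5.1,-0.7,1.2],[0,0,0],0],[[6.5,-0.9,1.2],[0,0,0],0],[[7.8,-1.1,1.2],[0,0,0],0],[[9.1,-1.2,1.0],[0,0,0],0],[[10.4,-1.4,0.7],[0,0,0],0]])

```text
time_s: 5.25
ee_pos: [0.7355, -0.0641, 0.2194]
tool_rot: [-0.003, 0.998, -0.07, 0.002]
contact_force: [0.1, 7.3, 7.0]
width: 0.0187
```

Call:
move_arm(moves=[[[0,0,0],[0,0,0],70],[[0,0,0],[0,0,0],70],[[0,0,1],[0,0,0],70],[[0,0,4],[0,0,0],70],[[0,0,8],[0,0,0],70],[[-5,1.5,8],[0,0,0],100],[[-10,3,8],[0,0,0],100],[[-15,5,6],[0,0,0],100]])

```text
time_s: 6.05
ee_pos: [0.5942, -0.0225, 0.283]
tool_rot: [0.0, 0.997, -0.071, 0.004]
contact_force: [0.8, -0.0, -0.1]
width: 0.0856
```

Call:
move_arm(moves=[[[0,0,0],[0,0,0],100],[[0,0,0],[0,0,0],100]])

```text
time_s: 6.25
ee_pos: [0.592, -0.0218, 0.2787]
tool_rot: [0.0, 0.998, -0.07, -0.001]
contact_force: [0.4, -0.9, 0.3]
width: 0.0856
```

```bash
python3 - <<'E'
from h import *
s=r.state();print(s["time_s"],s["ee_pos"],s["tool_rot"],np.abs(s["joint_velocities"]).max())
w=r.snapshot("wrist");t=r.snapshot("top");np.savez("w2.npz",w=w,t=t,p=s["ee_pos"],q=s["tool_rot"])
o=np.zeros((384,800,3),np.uint8);o[:,:512]=w;o[:,512:]=cv2.resize(t[110:254,240:348],(288,384))
cv2.imwrite("pics/w2.png",o[:,:,::-1])
E
```

```text
6.25 [ 0.59201175 -0.02178168  0.27874223] [ 2.04962460e-04  9.97550481e-01 -6.99478886e-02 -5.36644199e-04] 0.12561103679768987
```

View pics/w2.png

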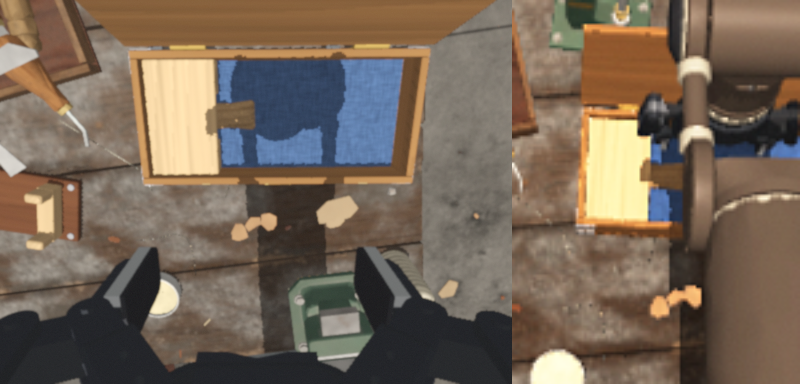

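The lid lies open. The burnisher is at about (235,115), with its free end at column 255, rows 102–128, and the deck edge at column 218. Only about 36 px of it is visible.

```bash
python3 - <<'E'
from h import *
d=np.load("w2.npz");s=dict(ee_pos=d["p"],tool_rot=d["q"]);c=cam("wrist",s)
print(r.state()["joint_positions"].round(2))
E1=[plane(c,u,.025).round(4) for u in((255,101),(255,129),(218,103),(218,130))];print(E1)
print("deck edge",plane(c,(217,58),.041).round(4),plane(c,(220,174),.041).round(4))
R=[plane(c,u,.054).round(4) for u in((133,52),(430,51),(413,182),(148,183))];print("rim",R)
R=np.array(R);print(R.mean(0),[np.linalg.norm(R[i]-R[(i+1)%4]).round(4) for i in range(4)])
w=d["w"];hsv=cv2.cvtColor(w,cv2.COLOR_RGB2HSV)
print(hsv[115,200:262:4].tolist());print(hsv[96:136:3,240].tolist())
E
```

```text
[-0.11  0.22  1.67 -0.    1.25  1.6 ]
[array([ 0.6452, -0.0269,  0.025 ]), array([ 0.6145, -0.0225,  0.025 ]), array([0.6489, 0.0143, 0.025 ]), array([0.6193, 0.0196, 0.025 ])]
deck edge [0.6941 0.0056 0.041 ] [0.5717 0.0239 0.041 ]
rim [array([0.7102, 0.0855, 0.054 ]), array([ 0.6702, -0.2052,  0.054 ]), array([ 0.536 , -0.1885,  0.054 ]), array([0.576 , 0.1028, 0.054 ])]
[ 0.6231  -0.05135  0.054  ] [np.float64(0.2934), np.float64(0.1352), np.float64(0.294), np.float64(0.1353)]
[[19, 80, 254], [19, 82, 245], [17, 102, 145], [17, 99, 150], [17, 105, 126], [16, 110, 118], [16, 107, 126], [16, 107, 124], [16, 110, 123], [16, 111, 120], [16, 107, 119], [16, 107, 119], [17, 109, 115], [16, 107, 105], [109, 109, 96], [109, 120, 96]]
[[109, 118, 99], [109, 116, 103], [15, 83, 108], [16, 109, 124], [16, 112, 112], [16, 111, 122], [16, 108, 123], [16, 109, 110], [16, 109, 112], [16, 108, 111], [16, 108, 102], [111, 83, 105], [108, 118, 112], [108, 113, 172]]
```

Call:
move_arm(moves=[[[1,0,0],[0,0,0.2],100],[[2,-1,0],[0,0,0.4],100],[[3,-1,0],[0,0,0.6],100],[[3.8,-2,-1],[0,0,0.8],100],[[3.8,-2,-3],[0,0,1.0],100],[[3.8,-2,-5],[0,0,1.2],100],[[3.8,-2,-7],[0,0,1.4],100],[[3.8,-2,-8],[0,0,1.571],100]])

```text
time_s: 7.15
ee_pos: [0.6341, -0.0428, 0.1982]
tool_rot: [0.0, 0.862, 0.508, 0.0]
contact_force: [-1.1, -0.5, 0.2]
width: 0.0853
```

```bash
python3 - <<'E'
from h import *
s=r.state();print(s["time_s"],s["ee_pos"],s["tool_rot"],q(s["tool_rot"]).as_matrix()[:,0])
E
```

```text
7.15 [ 0.63412666 -0.04283773  0.19821787] [3.83681816e-04 8.61511843e-01 5.07737244e-01 2.97387545e-04] [4.84405605e-01 8.74843526e-01 1.22786688e-04]
```

Call:
move_arm(moves=[[[0,0,0],[0,0,0.14],100],[[0,0,0],[0,0,0.28],100],[[0,0,0],[0,0,0.38],100],[[0,0,0],[0,0,0.38],100],[[0,0,0],[0,0,0.38],100]])

```text
time_s: 7.65
ee_pos: [0.6342, -0.0425, 0.1999]
tool_rot: [0.001, 0.753, 0.658, 0.001]
contact_force: [0.7, 0.3, -0.4]
width: 0.0854
```

```bash
python3 - <<'E'
from h import *
s=r.state();print(s["time_s"],s["ee_pos"],s["tool_rot"],np.abs(s["joint_velocities"]).max())
w=r.snapshot("wrist");np.savez("w3.npz",w=w,p=s["ee_pos"],q=s["tool_rot"])
cv2.imwrite("pics/w3.png",w[:,:,::-1])
E
```

```text
7.65 [ 0.63415166 -0.04252256  0.1999045 ] [0.00103051 0.75276351 0.65828969 0.00084825] 0.019060737822349984
```

View pics/w3.png

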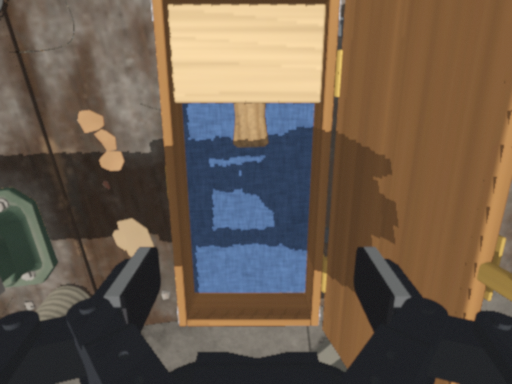

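The burnisher's visible part spans columns 234–268, rows 103–147. The deck edge is at row 103, and the floor spans columns 187–313.

```bash
python3 - <<'E'
from h import *
d=np.load("w3.npz");c3=cam("wrist",dict(ee_pos=d["p"],tool_rot=d["q"]))
d2=np.load("w2.npz");c2=cam("wrist",dict(ee_pos=d2["p"],tool_rot=d2["q"]))
m=mask(d["w"],(10,60,40),(25,255,255))
for k in range(100,156,4):
    x=np.where(m[k,200:300])[0]+200
    print(k,(x.min(),x.max(),len(x),np.linalg.norm(plane(c3,(x.min(),k),.025)-plane(c3,(x.max()+1,k),.025)).round(4)) if len(x) else None, plane(c3,((x.min()+x.max()+1)/2,k),.025).round(4) if len(x) else "")
print("front corners tri",tri(c3,(269,147.5),c2,(255,101)),tri(c3,(234,147.5),c2,(255.5,129)))
print("deck front tri",tri(c3,(321,103),c2,(217,58)),tri(c3,(175,103.5),c2,(220,174)))
print("inner floor width",plane(c3,(187,150),.008),plane(c3,(312,150),.008))
E
```

```text
100 (np.int64(200), np.int64(299), 100, np.float64(0.0885)) [0.6354 0.0189 0.025 ]
104 (np.int64(234), np.int64(264), 31, np.float64(0.0275)) [0.6345 0.0155 0.025 ]
108 (np.int64(235), np.int64(264), 30, np.float64(0.0267)) [0.6344 0.012  0.025 ]
112 (np.int64(235), np.int64(264), 30, np.float64(0.0268)) [0.6339 0.0086 0.025 ]
116 (np.int64(235), np.int64(264), 30, np.float64(0.0269)) [0.6335 0.0051 0.025 ]
120 (np.int64(235), np.int64(264), 30, np.float64(0.027)) [0.633  0.0016 0.025 ]
124 (np.int64(235), np.int64(265), 31, np.float64(0.028)) [ 0.6329 -0.002   0.025 ]
128 (np.int64(235), np.int64(265), 31, np.float64(0.0281)) [ 0.6324 -0.0056  0.025 ]
132 (np.int64(235), np.int64(266), 32, np.float64(0.0291)) [ 0.6324 -0.0092  0.025 ]
136 (np.int64(234), np.int64(267), 34, np.float64(0.0311)) [ 0.6319 -0.0128  0.025 ]
140 (np.int64(233), np.int64(267), 35, np.float64(0.0321)) [ 0.6309 -0.0164  0.025 ]
144 (np.int64(235), np.int64(266), 32, np.float64(0.0295)) [ 0.6308 -0.0201  0.025 ]
148 None 
152 None 
front corners tri (array([ 0.64698905, -0.02627153,  0.02148242]), np.float64(0.00017532489700526515)) (array([ 0.61479756, -0.02244781,  0.0177538 ]), np.float64(0.001308937773781449))
deck front tri (array([0.69745956, 0.00785737, 0.02489648]), np.float64(0.00021234063383426032)) (array([0.5720474 , 0.02520452, 0.03607817]), np.float64(0.0007226515904186162))
inner floor width [ 0.56740036 -0.020698    0.008     ] [ 0.68846621 -0.03705957  0.008     ]
```

Call:
move_arm(moves=[[[-0.1,1.7,-3],[0,0,0.03],62],[[-0.2,3.3,-6],[0,0,0.03],62],[[-0.2,3.3,-10],[0,0,0.03],62],[[-0.2,3.3,-13],[0,0,0.03],62],[[-0.2,3.3,-15.5],[0,0,0.03],62],[[-0.2,3.3,-17],[0,0,0.03],62],[[-0.2,3.3,-17.8],[0,0,0.03],62],[[-0.2,3.3,-17.8],[0,0,0.03],62]])

```text
time_s: 8.5
ee_pos: [0.63, -0.0089, 0.0202]
tool_rot: [-0.0, 0.742, 0.67, -0.0]
contact_force: [0.2, -0.1, 0.0]
width: 0.0527
```

Call:
move_arm(moves=[[[0,0,0],[0,0,0],50],[[0,0,0],[0,0,0],40],[[0,0,0],[0,0,0],0],[[0,0,0],[0,0,0],0],[[0,0,0],[0,0,0],0],[[0,0,0],[0,0,0],0]])

```text
time_s: 9.1
ee_pos: [0.6318, -0.0091, 0.0228]
tool_rot: [0.001, 0.742, 0.671, 0.001]
contact_force: [-0.8, -1.4, 5.8]
width: 0.032
```

Call:
move_arm(moves=[[[0,0,0.2],[0,0,0],0],[[-0.1,-1,0.2],[0,0,0],0],[[-0.3,-2.5,0.2],[0,0,0],0],[[-0.5,-4,0.2],[0,0,0],0],[[-0.7,-5.5,0.2],[0,0,0],0],[[-0.9,-7,0.2],[0,0,0],0],[[-1.1,-8.5,0.2],[0,0,0],0],[[-1.2,-9.5,0.1],[0,0,0],0]])

```text
time_s: 9.9
ee_pos: [0.6185, -0.1051, 0.0226]
tool_rot: [-0.0, 0.743, 0.67, 0.001]
contact_force: [0.4, 6.2, 10.1]
width: 0.0317
```

Call:
move_arm(moves=[[[0,0,0],[0,0,0],0],[[0,0,-0.1],[0,0,0],0],[[0,0,-0.1],[0,0,0],40],[[0,0,-0.1],[0,0,0],62],[[0,0,-0.1],[0,0,0],62],[[0,0,2],[0,0,0],62],[[0,0,6],[0,0,0],62],[[0,0,11],[0,0,0],62]])

```text
time_s: 10.7
ee_pos: [0.6151, -0.1035, 0.1293]
tool_rot: [-0.003, 0.742, 0.671, -0.002]
contact_force: [-0.7, -0.2, -0.3]
width: 0.0526
```

Call:
move_arm(moves=[[[0,2,4],[0,0,0],100],[[0,4,8],[0,0,0],100],[[0,4,8],[0,0,0],100],[[0,4,8],[0,0,0],100]])

```text
time_s: 11.1
ee_pos: [0.6186, -0.0637, 0.2128]
tool_rot: [0.001, 0.741, 0.671, 0.0]
contact_force: [-0.2, -0.1, -0.9]
width: 0.0852
```

```bash
python3 - <<'E'
from h import *
s=r.state();print(s["time_s"],s["ee_pos"],s["tool_rot"],np.abs(s["joint_velocities"]).max())
w=r.snapshot("wrist");np.savez("w4.npz",w=w,p=s["ee_pos"],q=s["tool_rot"])
cv2.imwrite("pics/w4.png",w[:,:,::-1])
E
```

```text
11.1 [ 0.61859347 -0.06368373  0.21281807] [9.39315688e-04 7.41486437e-01 6.70967064e-01 4.24663913e-04] 0.046388011919077266
```

View pics/w4.png

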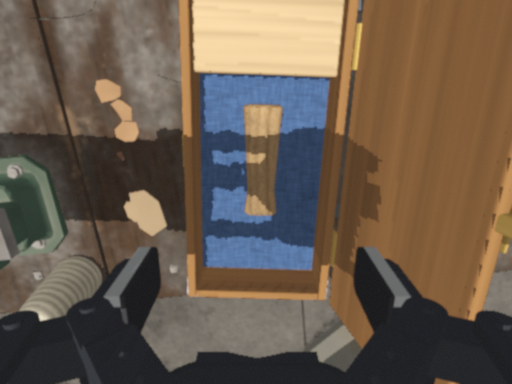

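The burnisher lies clear of the deck, roughly centred at (261,160), between rows 105 and 216. The lid is still open.

```bash
python3 - <<'E'
from h import *
d=np.load("w4.npz");c=cam("wrist",dict(ee_pos=d["p"],tool_rot=d["q"]))
m=mask(d["w"],(8,60,40),(25,255,255));m2=np.zeros_like(m);m2[82:235,215:312]=m[82:235,215:312]
b=blobs(m2)[0];print(cv2.minAreaRect(b),cv2.contourArea(b))
pts=np.array([plane(c,u,.024)[:2] for u in b.reshape(-1,2)],np.float32)
R=cv2.minAreaRect(pts*1000);print(R)
print(np.round(cv2.boxPoints(R),1).tolist())
for k in range(106,218,8):
    x=np.where(m2[k])[0]; print(k,x.min(),x.max(),plane(c,((x.min()+x.max()+1)/2,k),.024).round(4))
E
```

```text
((262.5, 159.5), (109.0, 37.0), 90.0) 3299.5
((622.9939575195312, -63.025657653808594), (109.22863006591797, 34.748863220214844), 84.24015808105469)
[[600.2000122070312, -115.5999984741211], [634.7999877929688, -119.0999984741211], [645.7999877929688, -10.399999618530273], [611.2000122070312, -6.900000095367432]]
106 244 280 [ 0.6283 -0.0096  0.024 ]
114 244 281 [ 0.6281 -0.0169  0.024 ]
122 245 280 [ 0.6274 -0.0243  0.024 ]
130 245 279 [ 0.6262 -0.0317  0.024 ]
138 246 278 [ 0.6255 -0.0393  0.024 ]
146 246 277 [ 0.6243 -0.047   0.024 ]
154 247 276 [ 0.6236 -0.0548  0.024 ]
162 246 276 [ 0.6223 -0.0627  0.024 ]
170 247 275 [ 0.6215 -0.0708  0.024 ]
178 247 274 [ 0.6203 -0.0789  0.024 ]
186 248 273 [ 0.6195 -0.0872  0.024 ]
194 247 273 [ 0.6181 -0.0956  0.024 ]
202 246 274 [ 0.6173 -0.1041  0.024 ]
210 245 275 [ 0.6165 -0.1128  0.024 ]
```

```bash
python3 - <<'E'
from h import *
ct,cs=cam("top"),cam("scene")
print("lamp",tri(ct,(62,280),cs,(85,225)))
# disc right-edge points
print("edge",tri(ct,(166,270),cs,(235,200)))
d=np.load("w4.npz");c=cam("wrist",dict(ee_pos=d["p"],tool_rot=d["q"]))
print("mouth",plane(c,(265,76),.041))
E
```

```text
lamp (array([0.330167  , 0.53853042, 0.47448579]), np.float64(0.011970929478387618))
edge (array([0.3232044 , 0.32503332, 0.4095845 ]), np.float64(0.05206976061575634))
mouth [0.63264229 0.01645701 0.041     ]
```

Call:
move_arm(moves=[[[-0.5,4,1],[0,0,0],100],[[-1.5,9,1],[0,0,-0.05],100],[[-2.5,14,1],[0,0,-0.1],100],[[-4,19,1],[0,0,-0.15],100],[[-5,24,1],[0,0,-0.2],100],[[-6,29,1],[0,0,-0.2],100],[[-6,31,1],[0,0,-0.2],100],[[-6,31,1],[0,0,-0.2],100]])

```text
time_s: 11.95
ee_pos: [0.5561, 0.2486, 0.2188]
tool_rot: [-0.001, 0.804, 0.595, -0.002]
contact_force: [0.8, -0.5, -0.3]
width: 0.0852
```

Call:
move_arm(moves=[[[0,0,0],[0,0,0],100],[[0,0,0],[0,0,0],100],[[0,0,0],[0,0,0],100]])

```text
time_s: 12.25
ee_pos: [0.5583, 0.2444, 0.221]
tool_rot: [-0.0, 0.806, 0.592, -0.001]
contact_force: [0.5, -0.0, -0.1]
width: 0.0851
```

```bash
python3 - <<'E'
from h import *
s=r.state();print(s["time_s"],s["ee_pos"],s["tool_rot"],np.abs(s["joint_velocities"]).max())
w=r.snapshot("wrist");np.savez("w5.npz",w=w,p=s["ee_pos"],q=s["tool_rot"])
cv2.imwrite("pics/w5.png",w[:,:,::-1])
E
```

```text
12.25 [0.55825612 0.24440234 0.22099922] [-4.42424089e-05  8.05757157e-01  5.92245510e-01 -8.10935296e-04] 0.00817246661935391
```

View pics/w5.png

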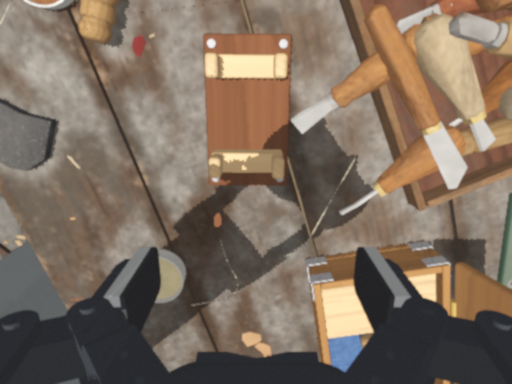

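The rest's blocks are at about (248,66) and (248,165). The base runs from columns 206 to 291, with its upper edge at row 35, and a chisel tip lies at (295,130) just off its edge.

```bash
python3 - <<'E'
from h import *
d=np.load("w5.npz");c=cam("wrist",dict(ee_pos=d["p"],tool_rot=d["q"]));ct=cam("top");w=d["w"]
m=mask(w,(16,20,60),(32,165,255));z=np.zeros_like(m);z[40:195,195:300]=m[40:195,195:300]
z=cv2.morphologyEx(z,cv2.MORPH_CLOSE,np.ones((5,5)))
bb=blobs(z,300)
for b in bb[:2]:print(cv2.boundingRect(b),cv2.minAreaRect(b)[0])
f=lambda u:(u[0]/3.2+140,u[1]/3.2+135)
for u,v in(((248,66),(165,210)),((247,165),(257,230))):print("tri",tri(c,u,ct,f(v)),"z.04:",plane(c,u,.04).round(4))
B=np.array([plane(c,u,.010) for u in((206,35),(291,35),(287,185),(210,186))]);print(B.round(4).tolist(),B.mean(0).round(4))
v=B[0]+B[1]-B[2]-B[3];print("yaw",np.degrees(np.arctan2(v[1],v[0])),np.linalg.norm(v)/2,np.linalg.norm(B[0]-B[1]))
cv2.imwrite("pics/w5c.png",cv2.resize(w[25:200,190:310],(480,700),interpolation=cv2.INTER_CUBIC)[:600,:,::-1] if 0 else cv2.resize(w[25:195,190:310],(420,595),interpolation=cv2.INTER_CUBIC)[:,:,::-1])
E
```

```text
(195, 40, 105, 155) (247.0, 117.0)
tri (array([0.57551023, 0.33345467, 0.0238722 ]), np.float64(0.0010300488735384631)) z.04: [0.5759 0.3323 0.04  ]
tri (array([0.54681058, 0.24538168, 0.03087309]), np.float64(0.00025758184498296516)) z.04: [0.5477 0.2476 0.04  ]
[[0.5464, 0.3713, 0.01], [0.6223, 0.3476, 0.01], [0.5786, 0.207, 0.01], [0.4996, 0.2305, 0.01]] [0.5617 0.2891 0.01  ]
yaw 72.19530569255852 0.14780074489512243 0.0795917507284031
```

View pics/w5c.png

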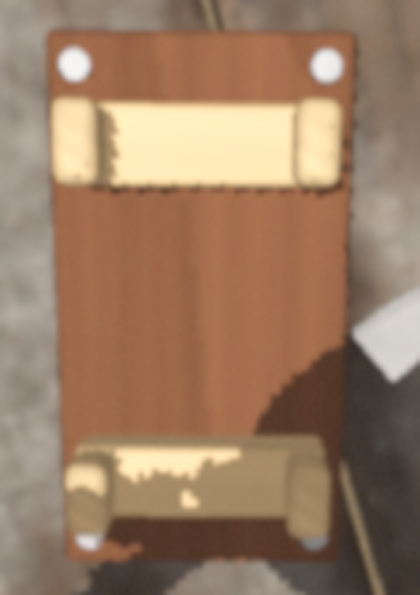

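The crop (×3.5, offset (190,25)) gives these positions:
- Base corners at (48,32), (356,32), (338,560) and (68,560).
- Notch floors centred at about (197,145) and (198,482).
- Caps centred at (197,142) and (198,495).

```bash
python3 - <<'E'
from h import *
d=np.load("w5.npz");c=cam("wrist",dict(ee_pos=d["p"],tool_rot=d["q"]))
g=lambda x,y,z:plane(c,(x/3.5+190-.5,y/3.5+25-.5),z)
def rep(n,A,B):
    v=A-B;print(n,((A+B)/2).round(4),"yaw",np.degrees(np.arctan2(v[1],v[0])).round(2),np.linalg.norm(v).round(4))
rep("caps",g(197,142,.053),g(198.5,496,.053))
rep("floor",g(197,145,.03),g(198,482.5,.03))
rep("base",(g(48,32,.01)+g(356,32,.01))/2,(g(338,560,.01)+g(68,560,.01))/2)
for z in(.02,.03,.04,.053):print("outer cap width at z",z,np.linalg.norm(g(52,142,z)-g(342,142,z)).round(4),np.linalg.norm(g(66,496,z)-g(331,496,z)).round(4),"cap spacing",np.linalg.norm(g(197,142,z)-g(198.5,496,z)).round(4))
E
```

```text
caps [0.5613 0.2913 0.053 ] yaw 72.32 0.0875
floor [0.5602 0.2907 0.03  ] yaw 72.24 0.0895
base [0.561  0.2905 0.01  ] yaw 72.25 0.1478
outer cap width at z 0.02 0.0772 0.0772 cap spacing 0.0971
outer cap width at z 0.03 0.0749 0.0749 cap spacing 0.0942
outer cap width at z 0.04 0.0726 0.0726 cap spacing 0.0913
outer cap width at z 0.053 0.0696 0.0696 cap spacing 0.0875
```

Call:
move_arm(moves=[[[0.6,-4,0],[0,0,0],62],[[1.8,-9,0],[0,0,0.05],62],[[3,-14,0],[0,0,0.1],62],[[4.2,-19,0],[0,0,0.15],62],[[5.4,-24,0],[0,0,0.2],62],[[6.4,-29,0],[0,0,0.2],62],[[6.6,-30.8,0],[0,0,0.2],62],[[6.6,-30.8,0],[0,0,0.2],62]])

```text
time_s: 13.1
ee_pos: [0.6244, -0.067, 0.222]
tool_rot: [0.001, 0.744, 0.668, -0.0]
contact_force: [0.2, 0.7, 0.3]
width: 0.0526
```

Call:
move_arm(moves=[[[0,0,-1],[0,0,0],62],[[0,0,-5],[0,0,0],62],[[0,0,-9],[0,0,0],62],[[0,0,-12],[0,0,0],62],[[0,0,-12],[0,0,0],62]])

```text
time_s: 13.6
ee_pos: [0.6185, -0.0594, 0.0956]
tool_rot: [-0.005, 0.741, 0.671, -0.004]
contact_force: [-1.0, 1.1, -0.7]
width: 0.053
```

```bash
python3 - <<'E'
from h import *
s=r.state();m=q(s["tool_rot"]).as_matrix();print(s["time_s"],s["ee_pos"],np.degrees(np.arctan2(m[1,0],m[0,0])),np.abs(s["joint_velocities"]).max(),np.array([.6243,-.063,.022])-s["ee_pos"])
E
```

```text
13.6 [ 0.61854122 -0.05943507  0.09556328] 84.29859079208727 0.064582858657338 [ 0.00575878 -0.00356493 -0.07356328]
```

Call:
move_arm(moves=[[[0,0,-2.5],[0,0,0],62],[[0,0,-5],[0,0,0],62],[[0,0,-7],[0,0,0],62],[[0,0,-7.8],[0,0,0],62],[[0,0,-7.8],[0,0,0],62],[[0,0,-7.8],[0,0,0],62]])

```text
time_s: 14.2
ee_pos: [0.6254, -0.0616, 0.0254]
tool_rot: [0.001, 0.742, 0.671, 0.001]
contact_force: [0.6, -0.5, -0.6]
width: 0.0529
```

Call:
move_arm(moves=[[[0,0,0],[0,0,0],45],[[0,0,0],[0,0,0],38],[[0,0,0],[0,0,0],0],[[0,0,0],[0,0,0],0],[[0,0,0],[0,0,0],0],[[0,0,0],[0,0,0],0]])

```text
time_s: 14.8
ee_pos: [0.6256, -0.0619, 0.0261]
tool_rot: [0.001, 0.742, 0.67, 0.001]
contact_force: [-0.7, 0.8, 6.9]
width: 0.0331
```

Call:
move_arm(moves=[[[0,0,1],[0,0,0],0],[[0,0,3.5],[0,0,0],0],[[0,0,7],[0,0,0],0],[[0,0,10],[0,0,0],0],[[-0.4,2,11],[0,0,0],0],[[-1,5,11],[0,0,-0.03],0],[[-1.6,9,11],[0,0,-0.07],0],[[-2.3,13,11],[0,0,-0.1],0]])

```text
time_s: 15.6
ee_pos: [0.6013, 0.0689, 0.1351]
tool_rot: [0.001, 0.775, 0.631, 0.001]
contact_force: [-0.0, 0.7, -0.5]
width: 0.0329
```

Call:
move_arm(moves=[[[-0.6,4,0],[0,0,-0.03],0],[[-1.4,8,0],[0,0,-0.06],0],[[-2.1,12,0],[0,0,-0.08],0],[[-2.8,16,0],[0,0,-0.1],0],[[-3.5,19,0],[0,0,-0.11],0],[[-4,21,0],[0,0,-0.11],0],[[-4.1,22,0],[0,0,-0.11],0],[[-4.1,22.2,0],[0,0,-0.11],0]])

```text
time_s: 16.4
ee_pos: [0.5601, 0.2911, 0.1344]
tool_rot: [0.0, 0.808, 0.59, 0.0]
contact_force: [0.5, -1.1, 0.0]
width: 0.0327
```

Call:
move_arm(moves=[[[0,0,0],[0,0,0],0],[[0,0,0],[0,0,0],0],[[0,0,0],[0,0,0],0]])

```text
time_s: 16.7
ee_pos: [0.5605, 0.2889, 0.1338]
tool_rot: [0.0, 0.809, 0.588, -0.0]
contact_force: [0.1, -0.2, -0.6]
width: 0.0325
```

```bash
python3 - <<'E'
from h import *
s=r.state();m=q(s["tool_rot"]).as_matrix();print(s["time_s"],s["ee_pos"],np.degrees(np.arctan2(m[1,0],m[0,0])),s["width"],s["contact_force"])
w=r.snapshot("wrist");np.savez("w6.npz",w=w,p=s["ee_pos"],q=s["tool_rot"])
cv2.imwrite("pics/w6.png",w[:,:,::-1])
E
```

```text
16.7 [0.56053506 0.28892994 0.13378341] 72.09306020592712 0.03248274855124836 [ 0.07041701 -0.17599121 -0.64835074]
```

View pics/w6.png

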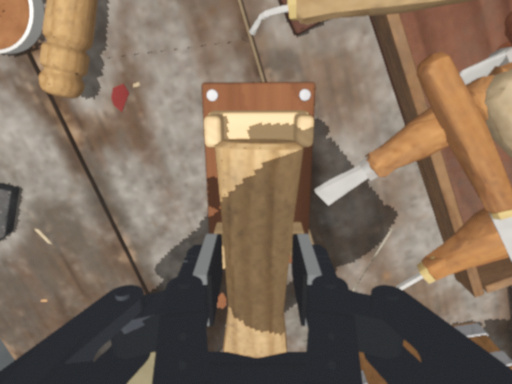

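The burnisher is held level over the rest. Its +y end is at columns 216–303, rows 141–150, and the far caps are at (213,130) and (303,130), so it is well aligned across.

```bash
python3 - <<'E'
from h import *
d=np.load("w6.npz");c=cam("wrist",dict(ee_pos=d["p"],tool_rot=d["q"]));t=d["p"]
a=np.radians(72.2);Y=np.array([np.cos(a),np.sin(a)]);X=np.array([Y[1],-Y[0]]);rest=np.array([.5612,.2908])
def rel(u,z):
    p=plane(c,u,z)[:2];return "tool xy",[(1e3*(p-t[:2])@k).round(1) for k in(X,Y)],"rest xy",[(1e3*(p-rest)@k).round(1) for k in(X,Y)]
print("top end",rel((260,150),.133));print("bot end",rel((259.5,142),.116))
for u in((217,150),(302,150),(224,200),(299,200)):print(u,rel(u,.133))
print("caps L/R",rel((213,130),.053),rel((303,130),.053))
print("tcp in rest",(1e3*(t[:2]-rest)@X).round(1),(1e3*(t[:2]-rest)@Y).round(1))
E
```

```text
top end ('tool xy', [np.float64(-0.2), np.float64(51.1)], 'rest xy', [np.float64(-0.3), np.float64(49.1)])
bot end ('tool xy', [np.float64(-0.3), np.float64(51.2)], 'rest xy', [np.float64(-0.3), np.float64(49.3)])
(217, 150) ('tool xy', [np.float64(-17.4), np.float64(51.1)], 'rest xy', [np.float64(-17.4), np.float64(49.1)])
(302, 150) ('tool xy', [np.float64(16.5), np.float64(51.0)], 'rest xy', [np.float64(16.5), np.float64(49.0)])
(224, 200) ('tool xy', [np.float64(-15.2), np.float64(29.9)], 'rest xy', [np.float64(-15.3), np.float64(27.9)])
(299, 200) ('tool xy', [np.float64(16.1), np.float64(29.8)], 'rest xy', [np.float64(16.0), np.float64(27.9)])
caps L/R ('tool xy', [np.float64(-29.0), np.float64(47.7)], 'rest xy', [np.float64(-29.1), np.float64(45.7)]) ('tool xy', [np.float64(27.6), np.float64(47.6)], 'rest xy', [np.float64(27.6), np.float64(45.6)])
tcp in rest -0.1 -2.0
```

Call:
move_arm(moves=[[[0.15,0.5,-1],[0,0,0],0],[[0.15,0.5,-3],[0,0,0],0],[[0.15,0.5,-5],[0,0,0],0],[[0.15,0.5,-6.5],[0,0,0],0],[[0.15,0.5,-7.5],[0,0,0],0],[[0.15,0.5,-8.2],[0,0,0],0],[[0.15,0.5,-8.4],[0,0,0],0],[[0.15,0.5,-8.4],[0,0,0],0]])

```text
time_s: 17.55
ee_pos: [0.5619, 0.2953, 0.0499]
tool_rot: [0.0, 0.808, 0.589, 0.0]
contact_force: [-0.0, 0.9, 0.5]
width: 0.0333
```

Call:
move_arm(moves=[[[0,0,0],[0,0,0],0],[[0,0,-0.1],[0,0,0],0],[[0,0,-0.1],[0,0,0],0]])

```text
time_s: 17.85
ee_pos: [0.562, 0.2953, 0.0494]
tool_rot: [0.0, 0.808, 0.589, 0.0]
contact_force: [0.4, 0.4, -0.1]
width: 0.033
```

Call:
move_arm(moves=[[[0,0,-0.1],[0,0,0],0],[[0,0,-0.2],[0,0,0],0],[[0,0,-0.2],[0,0,0],0],[[0,0,-0.2],[0,0,0],0]])

```text
time_s: 18.25
ee_pos: [0.562, 0.2953, 0.0476]
tool_rot: [0.0, 0.808, 0.589, 0.0]
contact_force: [-1.1, -1.4, 4.8]
width: 0.0327
```

Contact at the expected height, so I release and back off.

Call:
move_arm(moves=[[[0,0,0],[0,0,0],45],[[0,0,0],[0,0,0],58],[[0,0,0],[0,0,0],58],[[0,0,1],[0,0,0],58],[[0,0,4],[0,0,0],58],[[0,0,9],[0,0,0],58],[[-1.3,-4,13],[0,0,0],58],[[-1.5,-5,17],[0,0,0],58]])

```text
time_s: 19.05
ee_pos: [0.5448, 0.2434, 0.2174]
tool_rot: [-0.0, 0.808, 0.589, -0.002]
contact_force: [-0.4, 0.1, -0.4]
width: 0.0496
```

Call:
move_arm(moves=[[[0,0,0],[0,0,0],100],[[0,0,0],[0,0,0],100],[[0,0,0],[0,0,0],100]])

```text
time_s: 19.35
ee_pos: [0.5459, 0.2451, 0.216]
tool_rot: [-0.0, 0.808, 0.589, -0.001]
contact_force: [0.2, -0.7, 0.5]
width: 0.0852
```

```bash
python3 - <<'E'
from h import *
s=r.state();print(s["time_s"],s["ee_pos"],s["contact_force"])
w=r.snapshot("wrist");t=r.snapshot("top");np.savez("w7.npz",w=w,p=s["ee_pos"],q=s["tool_rot"])
o=np.zeros((384,800,3),np.uint8);o[:,:512]=w;o[:,512:]=cv2.resize(t[100:292,170:314],(288,384))
cv2.imwrite("pics/w7.png",o[:,:,::-1])
E
```

```text
19.35 [0.54594022 0.2451175  0.21602039] [ 0.18539794 -0.72532091  0.46482448]
```

View pics/w7.png

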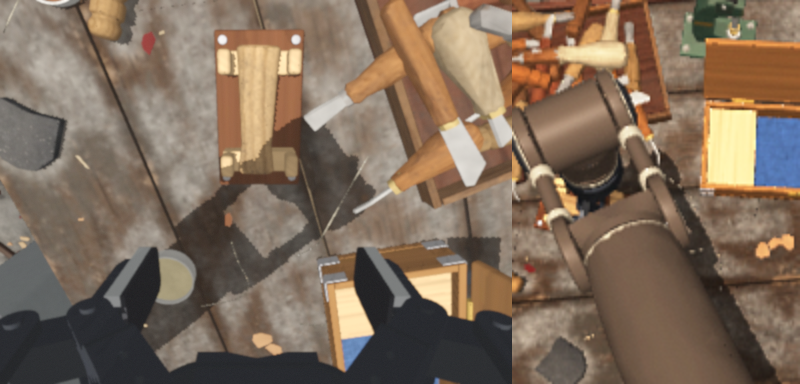

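The burnisher lies in both notches, from row 44 to about row 176 and columns 237–281. The lid is still open in the top view, and the wax tin at (175,275) stands where it was.

```bash
python3 - <<'E'
from h import *
d=np.load("w7.npz");c=cam("wrist",dict(ee_pos=d["p"],tool_rot=d["q"]))
w=d["w"];cv2.imwrite("pics/w7c.png",cv2.resize(w[25:195,200:320],(420,595),interpolation=cv2.INTER_CUBIC)[:,:,::-1])
a=np.radians(72.2);Y=np.array([np.cos(a),np.sin(a)]);X=np.array([Y[1],-Y[0]]);rest=np.array([.5612,.2908])
def rel(u,z):
    p=plane(c,u,z)[:2];return [(1e3*(p-rest)@k).round(1) for k in(X,Y)]
print("end+",rel((239,45),.047),rel((280,45),.047),"end-",rel((259,176),.047))
print("base",[rel(u,.01) for u in((215,30),(305,30),(298,183),(220,184))])
E
```

```text
end+ [np.float64(-17.0), np.float64(57.0)] [np.float64(17.0), np.float64(57.0)] end- [np.float64(-0.2), np.float64(-55.8)]
base [[np.float64(-40.7), np.float64(73.2)], [np.float64(42.0), np.float64(73.1)], [np.float64(41.0), np.float64(-73.9)], [np.float64(-41.1), np.float64(-75.0)]]
```

View pics/w7c.png

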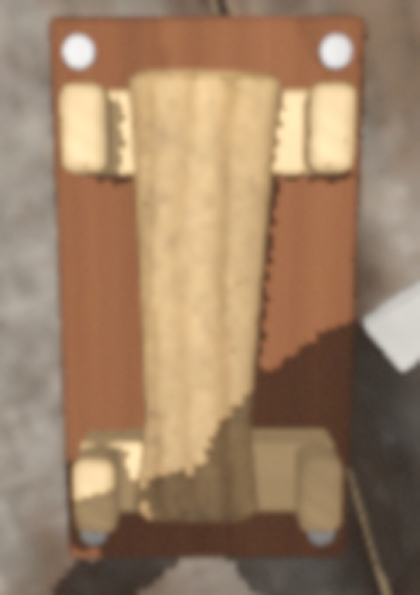

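```bash
python3 -c "
from rig import r
print(r.state()['time_s'],r.sign_off())"
```

```text
the job is handed in; nothing more can be done
19.45 None
```

The job is handed in at about 19.5 s on the clock. I swung the lid back by its pull and let it go. I then drew the burnisher out by its free end, set it down clear of the deck and released it. Last, I took it by its middle and laid it in the rest.

**Last checks:**
- **Burnisher:** its ends measure +57 and −56 mm from the rest's middle, so it is centred lengthwise to about 1 mm. Across the notches it is about 2 mm off, with about 2° of yaw, and lies in both notches. It touched down at the expected height.
- **Lid and robot:** the top view shows the lid still open. I judged that by eye and did not measure its angle. The gripper is open, about 0.17 m above the rest, with no contact force beyond noise.
- **Bystanders:** the wax tin looked unmoved in the last view. I did not measure any of the three again. The strop and cone were out of that view, but no move went near them.

**Disagreements:**
- The top camera put things about 4–5 mm lower in x than the wrist camera. I used the wrist camera, which agreed with the jaws to about 1 mm.
- The burnisher looked narrower than the stated 38 mm, because it tapers: the jaws closed at about 33 mm.
- Heights from two views were rough. The notch blocks came out at 24–31 mm and the burnisher's top at 18–21 mm (text: 25 mm), so I relied on the text heights and the touch-down.

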